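# Knock the stuck die insert down flush

## Task

The long dark insert is stuck in the oblong steel die frame, its two round studs standing proud. Take the wooden mallet by its upright handle and, with light taps of its head from above on the two studs in turn, drive the insert down a little at a time, never letting it cock by more than about 10 degrees, until both studs are flush with the top of the frame. Then stand the mallet back upright on the cork pad where you found it; touch the die with nothing but the mallet.

Things in the scene. Friction and masses are not known exactly. Their poses are not given: they have to be found in the camera images.
- die: Oblong steel die frame, fixed, 82 x 170 mm, 70 mm high, with a through slot 38 x 126 mm. Origin at the centre of its underside on the bench; z up, y along its length. Flat top 70 mm above the bench. The mallet head is wider than the slot: it comes to rest on the frame's top when a stud is flush. (The round die with one stud is another job.)
- stud_a (a point): Centre of the flat top of the insert's stud towards the frame's +y end. Studs: steel, 18 mm across, 13 mm tall, 84 mm apart; at the start their tops are 22 to 34 mm above the frame's top. An end yields to 8 to 25 N down on its stud (more if faster), stays where left; the other end moves under a third as much. One stud 15 mm lower than the other = cocked 10 degrees.
- stud_b (a point): Centre of the flat top of the same insert's other, like stud, towards the frame's -y end. Flush means level with the frame's top, 70 mm above the bench. Moving the mallet down at under 0.1 m/s makes light taps.
- mallet_grip (a point): Point on the handle's axis where to grip the round wooden mallet, 120 mm above its flat striking face (the underside), 22 mm below its top; z up. It stands head down on a cork pad 6 mm thick, 90 mm across. Head: upright cylinder 48 mm across, 62 mm tall; handle above it on the same axis, 22 mm across. 0.2 kg.

How it is judged:
By the outcome, as a careful person would: the job done as asked, in the order asked, and still so for the second after the job is handed in, with the robot touching nothing.
It also fails if it takes over 58 s, if anything falls off the work surface, if the arm or the gripper's body presses on something with over 40 N, if the wrist force passes 120 N, or if a joint passes its speed limit or range.

## Robot

A 6-joint arm with a two-finger parallel gripper is mounted at the origin on the work surface. World frame = base frame: x ahead of the robot, y to its left, z up, the work surface at z = 0. Lengths are in mm, angles in rad, forces in N, time in s.
With the tool pointing down it reaches from about 325 to 900 mm from the base axis. Payload 3.5 kg.
Tool frame: the origin (TCP) lies midway between the tips of the shut fingers; the grasp point (between the pads) lies r.grasp_offset behind it (r.grasp_offset is the distance from the TCP to the grasp point, in mm); z points along the fingers, y is the line along which they close (so a half turn about z gives the same grasp; the last joint's range is limited). The gripper opens to 85 mm and grips with 20 to 120 N. Pads are 22 mm wide; open, the fingers measure 114 mm over their backs; the gripper's body (76 mm by 85 mm) begins 54 mm behind the grasp point. The pads swing forward as they close: fully open they stand 13 mm farther back than shut.
Start: joints at [-1.443, 0.276, -0.026, 1.268, 0, 1.467], TCP at [142.96, -608.428, 231.313] pointing down, gripper open.
Joint ranges: [-3.12, 3.12], [-0.85, 1.88], [-1.08, 1.24], [-1.95, 2.15], [-1.57, 1.53], [-3.14, 3.14]. Speed limits (rad/s): [2.57, 2.57, 3.14, 3.14, 3.14, 3.14].

## Interface

Orientations are given as a 3x3 rotation matrix whose columns are the frame's x, y, z axes.
In Python, from workcell import r gives the robot as it stands. The module is installed in compiled form; this text tells all that it offers.
- The arm moves only by the shell command python3 -m jog 'ROWS' [OPENING] [FORCE]. ROWS is JSON, a list of rows, each an object with "slide": the shift along the world's x, y, z in units of 30 cm (1.0 is 30 cm), a list of three; "twist": the turn about the world's z in units of pi/2 rad (1.0 is pi/2 rad). In form: [{"slide": [dx, dy, dz], "twist": twist}, ...]. A call has 1 to 12 rows; each row shifts and turns the commanded pose from where the row before left it; what a row does not reach is not made up. A row lasts 1/8 s, in which the tool goes at most 62.5 mm and 10.7 degrees, less where a joint would pass 70% of its speed; a pose out of reach is approached as far as the arm can. A call with a number of a shift or a turn outside -1 to 1 is refused whole. A call with a gripper value outside its range is refused whole. OPENING is the gripper's target within -1 to 1 (fully open at 1, half-way at 0, shut at -1), set as the call begins (- or left out, the last holds). The fingers move at their own pace and stop on an object; FORCE is the grip in N (left out, the last holds). Time passes only in rows, so rows that do not move let the fingers close. It gives the time, the measured TCP pose, the force, the opening and the grip force at its end, in the units of the state.
- r.get_state(): the state, without advancing time (a new reading comes with each control period).
- r.get_image(name): name is "side" or "top" or "wrist"; returns the picture (420x560x3 uint8, red, green, blue); there is no depth.
- r.get_calibration(name): a dict with "camera_matrix" (3x3 intrinsics, pixels), "k1" (the pictures are not rectified: a ray, as slopes to the right and down, at radius r is drawn at 1 + k1 r^2 times it, then the intrinsics apply), "position" and "rotation" of the camera in the world; the wrist camera has in their place "hand_eye" (4x4, takes a point from camera to tool coordinates, whose origin is the TCP and whose axes are the flange's). Camera axes: x right, y down, z forward; pixel columns grow to the right and rows downward; lengths in mm; the calibration is good to about 2 mm. A picture is of the moment at which its call begins: read the wrist's pose just before it. get_calibration takes no time and is no camera call.
- r.job_done(): hands the job in; it is judged then, once.
The state is a dict: "t": time; "joints": joint angles; "qd": joint speeds; "joint_torque": joint torques, N m; "ee_pos": TCP position; "tool_rot": TCP orientation; "force": force on the tool from outside, world axes, zero at the start; "ft_torque": the same for the moment, N m; "finger_gap": finger opening in mm; "finger_force": force on a finger pad.
Only numpy, scipy, OpenCV 4.12 (cv2) and the standard library are available. Lean on these libraries where they do the work, as an engineer would, in place of code of your own. Each camera call takes 0.05 s, during which the arm holds its last target. There are 200 camera calls.

## Working session

There is one attempt and no reset: what is moved stays moved. The work goes in short steps, Python scripts to look and compute and a shell command to move; the robot and the scene stay as the last step left them, time stands still between calls to the robot, and variables do not carry over. Pictures are saved under pics/ and viewed, at most 10 in all, crops included, and the job is handed in when it is done.

```bash
mkdir -p pics
cat > h.py <<'E'
import numpy as np, cv2
from workcell import r
def save(name,fn):
    im=r.get_image(name); cv2.imwrite('pics/'+fn,im[:,:,::-1]); return im
def cam(name,s=None):
    c=r.get_calibration(name)
    if name=='wrist':
        s=s or r.get_state(); H=np.array(c['hand_eye']); R=np.array(s['tool_rot'])
        return c,R@H[:3,:3],R@H[:3,3]+np.array(s['ee_pos'])
    return c,np.array(c['rotation']),np.array(c['position'])
def ray(name,uv,s=None):
    c,R,p=cam(name,s); K=np.array(c['camera_matrix'])
    d=cv2.undistortPoints(np.array([[uv]],float),K,np.array([c['k1'],0,0,0.]))[0,0]
    v=R@np.array([d[0],d[1],1]); return p,v/np.linalg.norm(v)
def onz(name,uv,z,s=None):
    p,v=ray(name,uv,s); return p+v*(z-p[2])/v[2]
def proj(name,P,s=None):
    c,R,p=cam(name,s); q=R.T@(np.array(P)-p)
    return cv2.projectPoints(q.reshape(1,3),np.zeros(3),np.zeros(3),np.array(c['camera_matrix']),np.array([c['k1'],0,0,0.]))[0].ravel()
E
python3 - <<'E'
from h import *
a=save('top','top0.png');b=save('side','side0.png')
for n in('top','side'):
    c=r.get_calibration(n);print(n,c['position'],np.round(c['rotation'],2).tolist(),c['camera_matrix'][0][0])
s=r.get_state();print(s['t'],np.round(s['tool_rot'],2).tolist(),s['finger_gap'],r.grasp_offset,s['force'])
E
```

```text
top [ 358.58849274   15.90308668 1209.27664514] [[-0.02, -0.99, 0.16], [-1.0, 0.02, -0.02], [0.01, -0.16, -0.99]] 481.7769038366243
side [249.73787149 581.24140748 774.1488337 ] [[-0.9, -0.32, 0.28], [-0.43, 0.65, -0.62], [0.02, -0.68, -0.73]] 395.18111201598026
0.1 [[0.97, 0.23, -0.0], [0.23, -0.97, 0.0], [0.0, -0.0, -1.0]] 85.58297218258515 18.700000000000003 [-0.36895676 -0.59509475  0.10436115]
```

View pics/top0.png

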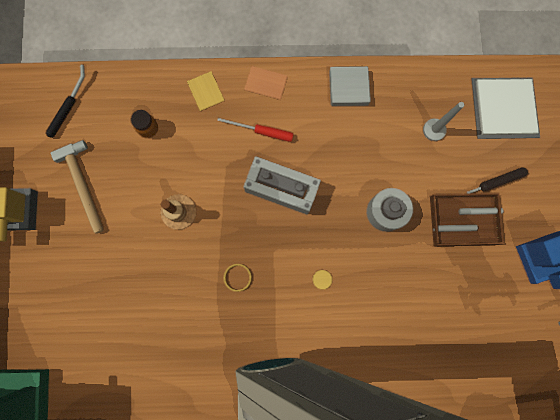

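View pics/side0.png

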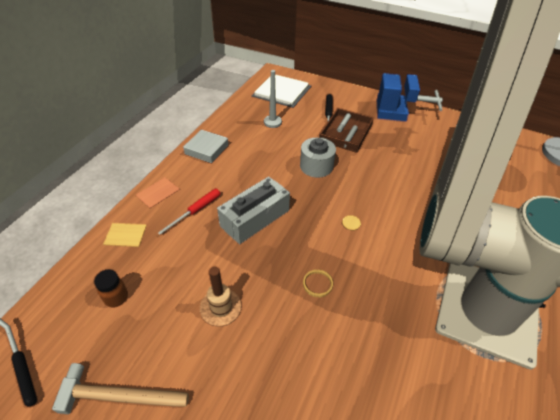

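Top view: mallet at about (178,208) on its cork pad; die at about (283,184), with studs at (265,177) and (301,188). In the side view the mallet's handle top is at (215,270). I'll triangulate coarsely next.

Run:
```python
from h import *
a=cv2.imread('pics/top0.png');b=cv2.imread('pics/side0.png')
A=cv2.resize(a[140:240,145:335],None,fx=4,fy=4,interpolation=cv2.INTER_CUBIC)[:300]
A=cv2.resize(a[145:235,145:335],(760,360),interpolation=cv2.INTER_CUBIC)
cv2.imwrite('pics/crop.png',A)
print('pad',onz('top',(178,211),6),'die',onz('top',(283,180),70))
for n in [((172,202),(215,269))]:
    p,v=ray('top',n[0]);q,w=ray('side',n[1])
    t=np.linalg.lstsq(np.c_[v,-w],q-p,rcond=None)[0];print(p+v*t[0],q+w*t[1])
for uv in((265,177),(301,188)):print(onz('top',uv,98))
c=r.get_calibration('wrist');print(np.round(c['hand_eye'],2).tolist(),c['camera_matrix'][0][0])
```

```text
pad [537.63740776 247.29785196   6.        ] die [598.23985922 -17.52957927  70.        ]
[539.48440495 236.5082378  133.72401757] [540.67940437 236.96877741 134.01946375]
[600.46833175  25.53743426  98.        ]
[572.26153116 -58.52871571  98.        ]
[[-0.0, -0.95, -0.31, 79.88], [1.0, -0.0, -0.0, 1.01], [0.0, -0.31, 0.95, -143.01], [0.0, 0.0, 0.0, 1.0]] 312.1057467165291
```

View pics/crop.png

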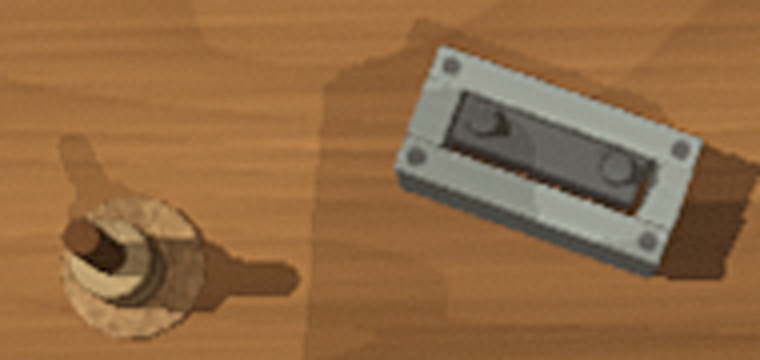

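Crop: handle top at top-image pixel (165,204), pad centre (178,212), studs at (266,175) and (300,187). The die's long axis is yawed about -20°. I'll move over the die for a closer wrist look on the way.

```bash
python3 -m jog '[{"slide":[0.123,0.164,0],"twist":0.118},{"slide":[0.123,0.164,0],"twist":0.118},{"slide":[0.123,0.164,0],"twist":0.118},{"slide":[0.123,0.164,0],"twist":0.118},{"slide":[0.123,0.164,0],"twist":0.118},{"slide":[0.123,0.164,0],"twist":0},{"slide":[0.123,0.164,0],"twist":0},{"slide":[0.123,0.164,0],"twist":0},{"slide":[0.123,0.164,0],"twist":0},{"slide":[0.123,0.164,0],"twist":0},{"slide":[0.123,0.164,0],"twist":0},{"slide":[0.123,0.164,0],"twist":0}]' 1
python3 -m jog '[{"slide":[0,0,0],"twist":0},{"slide":[0,0,0],"twist":0}]'
python3 - <<'E'
from h import *
import json
s=r.get_state();save('wrist','w1.png')
json.dump({k:np.array(s[k]).tolist() for k in('ee_pos','tool_rot')},open('s1.json','w'))
print(s['ee_pos'],s['joints'],'handle top',onz('top',(165,204),148),'pad',onz('top',(178.2,211.8),6))
E
```

```text
t: 1.6
ee_pos: [586.4, -16.1, 230.9]
tool_rot: [[0.401, 0.916, -0.001], [0.916, -0.401, -0.0], [-0.0, -0.0, -1.0]]
force: [-0.0, -0.7, 0.5]
finger_gap: 85.4
finger_force: 0.0
t: 1.85
ee_pos: [585.0, -18.0, 230.6]
tool_rot: [[0.401, 0.916, -0.002], [0.916, -0.401, -0.0], [-0.001, -0.002, -1.0]]
force: [0.5, 0.1, 0.1]
finger_gap: 85.5
finger_force: 0.0
[585.04064614 -17.99343307 230.64065536] [-1.40902084e-01  2.08038456e-01 -1.15286294e-01  1.24926412e+00
 -5.29396823e-04  1.84249983e+00] handle top [532.90394774 249.14642974 148.        ] pad [535.5889767  246.77406689   6.        ]
```

View pics/w1.png

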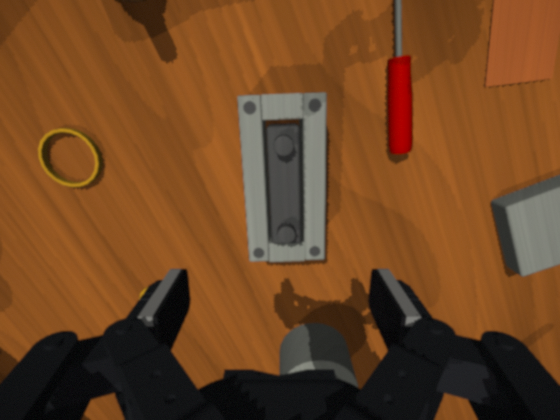

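Wrist view: stud a at (284,145), stud b at (287,234), frame top corners near (238,96), (326,93), (325,262) and (249,262).

Run:
```python
from h import *
import json
s=json.load(open('s1.json'))
C=np.array([onz('wrist',p,70,s) for p in((238,96),(326,93),(325,262),(249,262))])
print(np.round(C,1)); c=C.mean(0)
print('c',c,'len',np.linalg.norm(C[0]-C[3]),np.linalg.norm(C[1]-C[2]),np.linalg.norm(C[0]-C[1]),np.linalg.norm(C[2]-C[3]))
d=(C[0]+C[1]-C[2]-C[3])[:2];d/=np.linalg.norm(d);print('y axis',d,np.degrees(np.arctan2(-d[0],d[1])))
for n,w,t in(('a',(284,145),(266.3,175)),('b',(287,234),(300,187))):
    for z in(92,98,104):
        P=onz('wrist',w,z,s)[:2]-c[:2];Q=onz('top',t,z)[:2]-c[:2]
        print(n,z,'along/across wrist',P@d,P@[d[1],-d[0]],'top',Q@d,Q@[d[1],-d[0]])
```

```text
[[ 585.9   77.5   70. ]
 [ 660.4   47.6   70. ]
 [ 597.9 -112.6   70. ]
 [ 522.4  -79.5   70. ]]
c [591.63836283 -16.75711285  70.        ] len 169.30654474894163 171.88652909838768 80.2402796472303 82.4344169477127
y axis [0.36917926 0.92935821] -21.665008836986306
a 92 along/across wrist 42.56483120737023 0.2846685445178405 top 41.91091413836725 -0.5954470513115186
a 98 along/across wrist 43.27640643112669 0.2178674246734591 top 41.38680902280713 -1.8201150767324332
a 104 along/across wrist 43.98798165488315 0.15106630482908123 top 40.862703907247 -3.044783102153348
b 92 along/across wrist -43.155367928430806 0.6325222862306408 top -42.887676711432135 0.07180360617904391
b 98 along/across wrist -40.61715539448287 0.5583086471725256 top -42.956396361527155 -1.1564476892961029
b 104 along/across wrist -38.07894286053493 0.4840950081144033 top -43.02511601162226 -2.384698984771461
```

```bash
python3 -m jog '[{"slide":[-0.034,0.177,0],"twist":0},{"slide":[-0.034,0.177,0],"twist":0},{"slide":[-0.034,0.177,0],"twist":0},{"slide":[-0.034,0.177,0],"twist":0},{"slide":[-0.034,0.177,0],"twist":0},{"slide":[0,0,0],"twist":0},{"slide":[0,0,0],"twist":0}]'
python3 - <<'E'
from h import *
import json
s=r.get_state();save('wrist','w2.png')
json.dump({k:np.array(s[k]).tolist() for k in('ee_pos','tool_rot')},open('s2.json','w'))
print(s['ee_pos'],proj('wrist',(534,248,148),s),proj('wrist',(534,248,6),s))
E
```

```text
t: 2.78
ee_pos: [534.6, 246.0, 231.3]
tool_rot: [[0.403, 0.915, -0.0], [0.915, -0.403, -0.001], [-0.001, 0.0, -1.0]]
force: [0.1, -0.6, -0.7]
finger_gap: 85.2
finger_force: 0.0
[534.60933525 245.9700049  231.31823023] [277.12473975 212.83573773] [277.65325289 174.23636495]
```

View pics/w2.png

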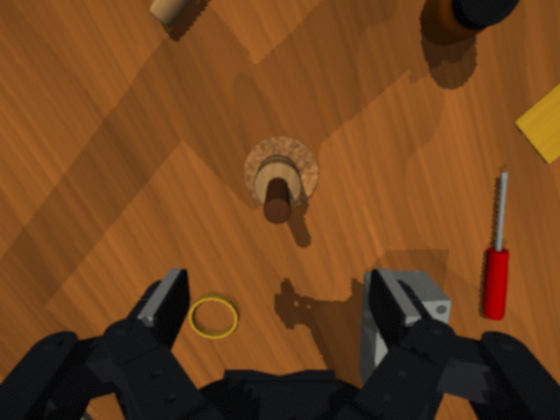

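Wrist view: handle top at (277,208), pad centre (282,172). The mallet axis is at about (534.5,250), so I'll shift 4 mm in y, descend and grip.

```bash
python3 -m jog '[{"slide":[0,0.013,-0.083],"twist":0},{"slide":[0,0,-0.083],"twist":0},{"slide":[0,0,-0.083],"twist":0},{"slide":[0,0,-0.083],"twist":0},{"slide":[0,0,-0.081],"twist":0},{"slide":[0,0,0],"twist":0}]'
python3 -m jog '[{"slide":[0,0,0],"twist":0},{"slide":[0,0,0],"twist":0},{"slide":[0,0,0],"twist":0},{"slide":[0,0,0],"twist":0},{"slide":[0,0,0],"twist":0},{"slide":[0,0,0],"twist":0}]' -1 70
```

```text
t: 3.58
ee_pos: [533.1, 248.8, 105.3]
tool_rot: [[0.404, 0.915, -0.005], [0.915, -0.404, -0.002], [-0.004, -0.004, -1.0]]
force: [0.7, -1.0, 0.5]
finger_gap: 85.4
finger_force: 0.0
t: 4.32
ee_pos: [535.6, 251.8, 108.5]
tool_rot: [[0.401, 0.916, 0.002], [0.916, -0.401, 0.001], [0.001, 0.001, -1.0]]
force: [-0.8, -0.7, 5.5]
finger_gap: 20.6
finger_force: 68.5
```

```bash
python3 -m jog '[{"slide":[0,0,0.1],"twist":0},{"slide":[0,0,0.16],"twist":0},{"slide":[0,0,0.16],"twist":0},{"slide":[0.06,-0.19,0],"twist":0},{"slide":[0.06,-0.19,0],"twist":0},{"slide":[0.06,-0.19,0],"twist":0},{"slide":[0.06,-0.19,0],"twist":0},{"slide":[0,0,0],"twist":0},{"slide":[0,0,0],"twist":0},{"slide":[0,0,0],"twist":0}]'
python3 - <<'E'
from h import *
s=r.get_state();save('wrist','w3.png');print(s['t'],s['ee_pos'])
cv2.imwrite('pics/x.png',np.hstack([cv2.imread('pics/w3.png')[:,150:430],r.get_image('side')[100:,100:380,::-1].copy() if 0 else cv2.copyMakeBorder(np.ascontiguousarray(r.get_image('side')[100:300,150:430,::-1]),0,220,0,0,0)]))
E
```

```text
t: 5.58
ee_pos: [605.9, 24.7, 232.8]
tool_rot: [[0.4, 0.917, -0.001], [0.917, -0.4, 0.0], [-0.0, -0.002, -1.0]]
force: [-0.1, 0.1, -1.2]
finger_gap: 20.4
finger_force: 69.1
5.575 [605.94626349  24.69437069 232.79223257]
```

View pics/x.png

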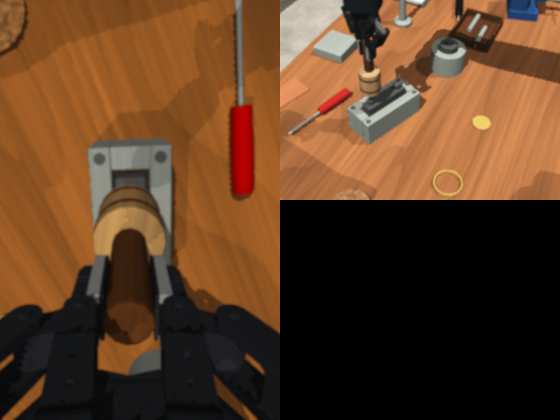

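The mallet is held upright, centred over the stud a end of the slot, aligned with the frame axis. Next is a slow descent to find contact.

```bash
python3 -m jog '[{"slide":[0.003,-0.006,-0.04],"twist":0},{"slide":[0,0,-0.04],"twist":0},{"slide":[0,0,-0.01],"twist":0}]' | egrep 't:|pos|force'
for i in 1; do python3 -m jog '[{"slide":[0,0,-0.01],"twist":0}]' | egrep 't:|pos|force'; done
python3 -m jog '[{"slide":[0,0,-0.01],"twist":0}]' | egrep 't:|pos|force'
```

```text
t: 6.05
ee_pos: [606.3, 21.8, 204.4]
tool_rot: [[0.401, 0.916, -0.003], [0.916, -0.401, 0.0], [-0.001, -0.003, -1.0]]
force: [-0.8, -0.5, -2.3]
finger_force: 69.2
t: 6.18
ee_pos: [607.5, 21.6, 202.8]
tool_rot: [[0.402, 0.916, -0.001], [0.916, -0.402, 0.0], [-0.0, -0.001, -1.0]]
force: [0.3, 0.1, -2.9]
finger_force: 69.2
t: 6.3
ee_pos: [608.1, 21.7, 201.3]
tool_rot: [[0.402, 0.916, 0.001], [0.916, -0.402, 0.001], [0.001, 0.001, -1.0]]
force: [-1.8, 1.6, 5.2]
finger_force: 70.0
```

```bash
python3 -m jog '[{"slide":[0,0,0.04],"twist":0},{"slide":[-0.052,-0.13,0],"twist":0},{"slide":[-0.052,-0.13,0],"twist":0},{"slide":[0,0,0],"twist":0},{"slide":[0,0,-0.025],"twist":0},{"slide":[0,0,0],"twist":0}]' | egrep 't:|pos|force:'
python3 -m jog '[{"slide":[0,0,-0.01],"twist":0}]' | egrep 't:|pos|force:'
python3 -m jog '[{"slide":[0,0,-0.01],"twist":0}]' | egrep 't:|pos|force:'
python3 -m jog '[{"slide":[0,0,-0.01],"twist":0}]' | egrep 't:|pos|force:'
```

```text
t: 7.05
ee_pos: [576.2, -55.6, 204.1]
tool_rot: [[0.401, 0.916, -0.001], [0.916, -0.401, 0.001], [-0.0, -0.001, -1.0]]
force: [-0.9, -0.6, -2.0]
finger_force: 69.1
t: 7.18
ee_pos: [576.9, -55.7, 201.9]
tool_rot: [[0.4, 0.916, 0.0], [0.916, -0.4, 0.0], [0.0, 0.0, -1.0]]
force: [0.2, 0.3, 0.0]
finger_force: 69.2
t: 7.3
ee_pos: [577.0, -56.3, 200.2]
tool_rot: [[0.401, 0.916, 0.001], [0.916, -0.401, -0.001], [-0.001, 0.001, -1.0]]
force: [-1.5, -0.3, 7.9]
finger_force: 70.1
t: 7.42
ee_pos: [576.9, -56.7, 197.7]
tool_rot: [[0.401, 0.916, 0.001], [0.916, -0.401, -0.002], [-0.002, 0.002, -1.0]]
force: [-2.9, -1.1, 8.2]
finger_force: 70.2
```

```bash
python3 -m jog '[{"slide":[0,0,0.04],"twist":0},{"slide":[0.052,0.13,0],"twist":0},{"slide":[0.052,0.13,0],"twist":0},{"slide":[0,0,0],"twist":0},{"slide":[0,0,-0.02],"twist":0},{"slide":[0,0,-0.014],"twist":0},{"slide":[0,0,-0.014],"twist":0},{"slide":[0,0,-0.014],"twist":0}]' | egrep 't:|pos|force:'
python3 -m jog '[{"slide":[0,0,0.05],"twist":0},{"slide":[-0.052,-0.13,0],"twist":0},{"slide":[-0.052,-0.13,0],"twist":0},{"slide":[0,0,0],"twist":0},{"slide":[0,0,-0.03],"twist":0},{"slide":[0,0,-0.014],"twist":0},{"slide":[0,0,-0.014],"twist":0},{"slide":[0,0,-0.014],"twist":0}]' | egrep 't:|pos|force:'
```

```text
t: 8.43
ee_pos: [609.1, 22.8, 192.1]
tool_rot: [[0.402, 0.916, 0.005], [0.916, -0.402, 0.006], [0.007, 0.002, -1.0]]
force: [-1.4, 5.5, 8.4]
finger_force: 70.4
t: 9.43
ee_pos: [577.1, -58.0, 184.8]
tool_rot: [[0.401, 0.916, 0.001], [0.916, -0.401, -0.007], [-0.006, 0.004, -1.0]]
force: [-4.4, -4.3, 9.7]
finger_force: 70.4
```

```bash
python3 -m jog '[{"slide":[0,0,0.05],"twist":0},{"slide":[0.052,0.13,0],"twist":0},{"slide":[0.052,0.13,0],"twist":0},{"slide":[0,0,0],"twist":0},{"slide":[0,0,-0.025],"twist":0},{"slide":[0,0,-0.015],"twist":0},{"slide":[0,0,-0.015],"twist":0},{"slide":[0,0,-0.015],"twist":0}]' | egrep 't:|pos|force:'
python3 -m jog '[{"slide":[0,0,0.05],"twist":0},{"slide":[-0.052,-0.13,0],"twist":0},{"slide":[-0.052,-0.13,0],"twist":0},{"slide":[0,0,0],"twist":0},{"slide":[0,0,-0.03],"twist":0},{"slide":[0,0,-0.015],"twist":0},{"slide":[0,0,-0.015],"twist":0}]' | egrep 't:|pos|force:'
```

```text
t: 10.42
ee_pos: [608.6, 22.8, 179.0]
tool_rot: [[0.402, 0.916, 0.003], [0.916, -0.402, 0.005], [0.006, 0.001, -1.0]]
force: [-1.5, 5.3, 8.3]
finger_force: 70.4
t: 11.3
ee_pos: [577.3, -58.0, 175.6]
tool_rot: [[0.401, 0.916, 0.001], [0.916, -0.401, -0.006], [-0.005, 0.004, -1.0]]
force: [-3.5, -5.5, 10.8]
finger_force: 70.4
```

```bash
for i in 1 ; do python3 -m jog '[{"slide":[0,0,-0.007],"twist":0},{"slide":[0,0,0],"twist":0}]' | egrep 'pos|force:'
python3 -m jog '[{"slide":[0,0,-0.007],"twist":0},{"slide":[0,0,0],"twist":0}]' | egrep 'pos|force:'
python3 -m jog '[{"slide":[0,0,-0.004],"twist":0},{"slide":[0,0,0],"twist":0}]' | egrep 'pos|force:'; done
```

```text
ee_pos: [577.2, -57.9, 173.0]
force: [-2.7, -4.8, 5.7]
finger_force: 70.4
ee_pos: [577.4, -58.0, 172.5]
force: [-4.6, -4.3, 13.1]
finger_force: 71.2
ee_pos: [577.4, -58.0, 172.4]
force: [-7.7, -4.6, 18.4]
finger_force: 71.5
```

```bash
python3 -m jog '[{"slide":[0,0,-0.007],"twist":0},{"slide":[0,0,0],"twist":0}]' | egrep 'pos|force:'
python3 -m jog '[{"slide":[0,0,0.06],"twist":0},{"slide":[0.052,0.13,0],"twist":0},{"slide":[0.052,0.13,0],"twist":0},{"slide":[0,0,0],"twist":0},{"slide":[0,0,-0.025],"twist":0},{"slide":[0,0,-0.015],"twist":0},{"slide":[0,0,-0.015],"twist":0}]' | egrep 'pos|force:'
python3 -m jog '[{"slide":[0,0,-0.007],"twist":0},{"slide":[0,0,0],"twist":0}]' | egrep 'pos|force:'
python3 -m jog '[{"slide":[0,0,-0.005],"twist":0},{"slide":[0,0,0],"twist":0}]' | egrep 'pos|force:'
```

```text
ee_pos: [577.7, -58.0, 172.4]
force: [-9.3, -3.7, 26.1]
finger_force: 72.7
ee_pos: [608.3, 22.0, 172.3]
force: [-10.1, 4.1, 34.6]
finger_force: 73.2
ee_pos: [608.3, 22.0, 172.4]
force: [-8.8, 3.3, 28.5]
finger_force: 72.9
ee_pos: [608.4, 22.1, 172.3]
force: [-11.5, 3.4, 34.4]
finger_force: 73.6
```

```bash
python3 -m jog '[{"slide":[0,0,0.06],"twist":0},{"slide":[-0.052,-0.13,0],"twist":0},{"slide":[-0.052,-0.13,0],"twist":0},{"slide":[0,0,0],"twist":0},{"slide":[0,0,-0.025],"twist":0},{"slide":[0,0,-0.015],"twist":0},{"slide":[0,0,-0.012],"twist":0},{"slide":[0,0,0],"twist":0}]' | egrep 'pos|force:'
python3 -m jog '[{"slide":[0,0,0.06],"twist":0},{"slide":[0.052,0.13,0],"twist":0},{"slide":[0.052,0.13,0],"twist":0},{"slide":[0,0,0],"twist":0},{"slide":[0,0,-0.025],"twist":0},{"slide":[0,0,-0.015],"twist":0},{"slide":[0,0,-0.012],"twist":0},{"slide":[0,0,0],"twist":0}]' | egrep 'pos|force:'
python3 -m jog '[{"slide":[0,0,0.06],"twist":0},{"slide":[0,0,0.15],"twist":0},{"slide":[-0.06,0.19,0],"twist":0},{"slide":[-0.06,0.19,0],"twist":0},{"slide":[0,0,0],"twist":0},{"slide":[0,0,0],"twist":0}]'
python3 - <<'E'
from h import *
a=r.get_image('side')[:,:,::-1];b=r.get_image('top')[:,:,::-1]
f=lambda i:cv2.resize(i,(400,300),interpolation=cv2.INTER_CUBIC)
cv2.imwrite('pics/y.png',np.hstack([f(a[170:245,210:310]),f(b[148:223,230:330])]))
E
```

```text
ee_pos: [577.4, -56.1, 172.4]
force: [-10.8, 0.5, 27.7]
finger_force: 73.1
ee_pos: [607.4, 21.3, 172.5]
force: [-6.1, 2.7, 16.5]
finger_force: 71.6
t: 16.42
ee_pos: [571.7, 135.1, 231.8]
tool_rot: [[0.401, 0.916, 0.0], [0.916, -0.401, -0.001], [-0.001, 0.0, -1.0]]
force: [0.8, 0.5, -1.8]
finger_gap: 20.1
finger_force: 69.4
```

View pics/y.png

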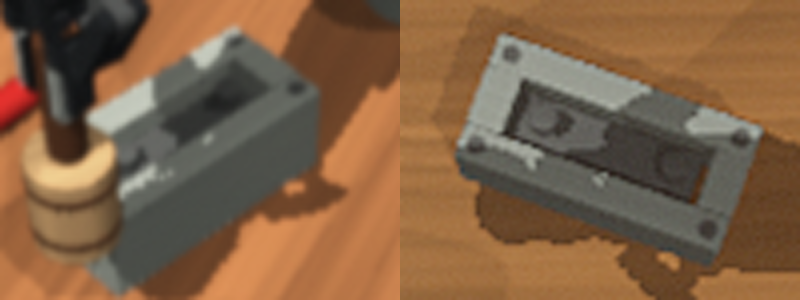

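Both studs have gone down level with the frame top in both views, at the first about (540,125) and the second (672,163) in the right half. The mallet is still upright in the grip, so I'll take it back.

```bash
python3 -m jog '[{"slide":[-0.061,0.193,0],"twist":0},{"slide":[-0.062,0.193,0],"twist":0},{"slide":[0,0,-0.12],"twist":0},{"slide":[0,0,-0.12],"twist":0},{"slide":[0,0,-0.1],"twist":0},{"slide":[0,0,-0.04],"twist":0},{"slide":[0,0,0],"twist":0},{"slide":[0,0,0],"twist":0}]'
python3 -m jog '[{"slide":[0,0,-0.01],"twist":0},{"slide":[0,0,-0.01],"twist":0}]'|egrep 'pos|force:'
python3 -m jog '[{"slide":[0,0,-0.005],"twist":0},{"slide":[0,0,0],"twist":0}]'|egrep 'pos|force:'
```

```text
t: 17.52
ee_pos: [536.3, 251.4, 119.4]
tool_rot: [[0.402, 0.916, 0.003], [0.916, -0.402, 0.001], [0.002, 0.002, -1.0]]
force: [0.2, -0.4, -1.5]
finger_gap: 20.4
finger_force: 69.5
ee_pos: [535.4, 251.6, 112.7]
force: [-0.2, -0.2, -2.5]
finger_force: 69.5
ee_pos: [534.6, 251.4, 110.3]
force: [0.5, -0.4, -2.4]
finger_force: 69.5
```

```bash
python3 -m jog '[{"slide":[0,0,-0.005],"twist":0},{"slide":[0,0,0],"twist":0}]'|egrep 'pos|force:'
python3 -m jog '[{"slide":[0,0,-0.003],"twist":0},{"slide":[0,0,0],"twist":0}]'|egrep 'pos|force:'
```

```text
ee_pos: [534.6, 251.3, 108.8]
force: [-0.2, -0.4, -2.2]
finger_force: 69.5
ee_pos: [534.8, 251.4, 108.5]
force: [-1.1, -0.2, 1.8]
finger_force: 70.0
```

Contact with the pad; I'll release gently, wait, and retreat straight up.

```bash
python3 -m jog '[{"slide":[0,0,0],"twist":0},{"slide":[0,0,0],"twist":0},{"slide":[0,0,0],"twist":0},{"slide":[0,0,0],"twist":0},{"slide":[0,0,0],"twist":0},{"slide":[0,0,0],"twist":0}]' 1 20
python3 -m jog '[{"slide":[0,0,0.05],"twist":0},{"slide":[0,0,0.1],"twist":0},{"slide":[0,0,0.15],"twist":0},{"slide":[0,0,0.15],"twist":0},{"slide":[-0.1,-0.15,0],"twist":0},{"slide":[-0.1,-0.15,0],"twist":0},{"slide":[-0.1,-0.15,0],"twist":0},{"slide":[-0.1,-0.15,0],"twist":0},{"slide":[0,0,0],"twist":0},{"slide":[0,0,0],"twist":0}]'
python3 - <<'E'
from h import *
a=r.get_image('side')[:,:,::-1];b=r.get_image('top')[:,:,::-1]
f=lambda i:cv2.resize(i,(400,300),interpolation=cv2.INTER_CUBIC)
cv2.imwrite('pics/z.png',np.hstack([f(a[170:335,150:370]),f(b[130:250,145:305+0])]))
E
```

```text
t: 19.27
ee_pos: [534.8, 251.4, 108.0]
tool_rot: [[0.402, 0.916, -0.0], [0.916, -0.402, -0.0], [-0.0, 0.0, -1.0]]
force: [0.5, -0.1, 0.2]
finger_gap: 85.3
finger_force: 0.0
t: 20.52
ee_pos: [415.5, 71.5, 244.1]
tool_rot: [[0.402, 0.916, 0.003], [0.916, -0.402, 0.0], [0.001, 0.002, -1.0]]
force: [0.7, 0.0, 0.2]
finger_gap: 85.5
finger_force: 0.0
```

View pics/z.png

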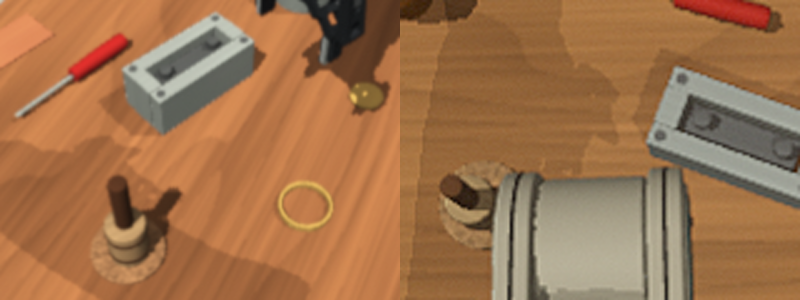

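The mallet stands upright on the pad, handle top at (118,185) in the left half, and both studs look level with the frame top.

```bash
python3 -c "
from workcell import r
print(r.job_done())"
```

```text
the job is handed in; nothing more can be done
None
```

I drove both studs down until the mallet head rested on the frame, stood the mallet back upright on its cork pad, and handed the job in at about 21 s; the result isn't known.

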